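# Find the hidden catch of a detergent dispenser and let its cover spring open

## Task

The grey detergent dispenser lies on its back on the bench, and its cover is held shut by a concealed catch: a recessed push pad of the same grey plastic, hidden somewhere along the flat apron panel beside the cover's free edge. Feel along the apron with your fingertips, find the pad that gives and press it in until the cover springs ajar. Then take your hand away, leaving the cover where its spring holds it and the bottle, jar and cup where they stand.

Things in the scene. Friction and masses are not known exactly. Their poses are not given: they have to be found in the camera images.
- dispenser: fixed grey plastic case on its back, 300 x 300 mm, 130 mm high. Origin: centre of its underside, on the bench; x runs from the apron (robot's side) to the cover's hinge, y to the left, z up. Top face: apron from x = -150 to -70 mm, then the cover to its hinge line (along y) at x = +140 mm. On the cover a dark moulding and a yellow dial stand up to 36 mm above the top face, beyond x = -60 mm.
- apron (a point): centre of the apron's flat top, 130 mm above the bench; axes as the dispenser's. A rigid grey panel, 280 mm along y, 70 mm along x. The catch's pad, of the same grey, sits in one of five bays (no seams between), another each time: its centre is at x = 0 and y = -112, -56, 0, +56 or +112 mm from here. It is 43.5 mm square in a 46 mm square opening, its top 2 mm below the apron's face.
- catch (a joint): how far the pad is pushed in (straight down), in m: 0 at rest, 0.009 at its stop. A spring resists with 1.5 N at first and 4.7 N at the stop. From about 0.005 on it frees the cover; let go, the pad comes back up.
- cover (a joint): angle of the cover, in rad: 0 shut. A spring lifts it about its far edge as soon as the catch frees it, within a second, to about 0.32, where its edge near the apron stands some 65 mm higher; it stays there. The cover is 208 mm from hinge to free edge, 300 mm wide, 0.35 kg.
- sprayer_mid (a point): a loose trigger spray bottle, 74 mm across, 192 mm high, standing beside the dispenser; the point lies on its axis 70 mm above its foot
- tablets_mid (a point): a loose white screw-top jar, 80 mm across, 95 mm high, standing on the other side of the dispenser; the point is its centre
- dose_cup_mid (a point): a loose clear measuring cup, 64 mm across, 70 mm high, standing beside the dispenser's near corner; the point is its centre

How it is judged (in metres and radians):
On the way, in this order (a step that is already met when the one before it is completed fails the run):
1. the catch's pad is pressed in (by more than 4.5 mm) (value of joint catch above 0.0045 m).
2. the cover has sprung ajar (value of joint cover above 0.2 rad), for 0.2 s.
At the end, for the whole second after the job is handed in: the cover stands ajar on its spring at 0.25 to 0.5 rad and is at rest, the pad is back up to within 1.5 mm, and the bottle, jar and cup stand within 20 mm of where they were (value of joint cover between 0.25 and 0.5 rad and value of joint catch below 0.0015 m and velocity of joint cover between -0.05 and 0.05 rad/s and distance of each of sprayer_mid, tablets_mid, dose_cup_mid from where it was at the start of the episode below 0.02 m); the robot touches nothing.
It fails at once if the cover is lifted by hand beyond where its spring leaves it (over 0.55 rad) (value of joint cover above 0.55 rad).
It fails at once if the spray bottle is moved by 20 mm or more, lifted or tipped (distance of sprayer_mid from where it was at the start of the episode above 0.02 m or angle between sprayer_mid's own z axis and vertical above 0.25 rad).
It fails at once if the jar is moved by 20 mm or more, lifted or tipped (distance of tablets_mid from where it was at the start of the episode above 0.02 m or angle between tablets_mid's own z axis and vertical above 0.25 rad).
It fails at once if the measuring cup is moved by 20 mm or more, lifted or tipped (distance of dose_cup_mid from where it was at the start of the episode above 0.02 m or angle between dose_cup_mid's own z axis and vertical above 0.25 rad).
It also fails if it takes over 51 s, if anything falls off the work surface, if the arm or the gripper's body presses on something with over 40 N, if the wrist force passes 120 N, or if a joint passes its speed limit or range.

## Robot

A 6-joint arm with a two-finger parallel gripper is mounted at the origin on the work surface. World frame = base frame: x ahead of the robot, y to its left, z up, the work surface at z = 0. Lengths are in m, angles in degrees, forces in N, time in s.
With the tool pointing down it reaches from about 0.4 to 0.825 m from the base axis. Payload 7 kg.
Tool frame: the origin (TCP) lies at the very end of the fingers, on their centre line; the grasp point (between the pads) lies 19 mm behind it (r.hold_point_z is the distance from the TCP to the grasp point, in m); z points along the fingers, y is the direction in which the jaws open and shut (so a half turn about z gives the same grasp; the last joint's range is limited). The gripper opens to 88 mm and grips with 3 to 60 N. Pads are 19 mm wide; open, the fingers measure 130 mm over their backs; the gripper's body (78 mm by 193 mm) begins 47 mm behind the grasp point.
Start: joints at [89.96, 20.546, 0.682, 0, -70.136, -16.507], TCP at [0.192, 0.647, 0.227] pointing down, gripper open.
Joint ranges: [-176.03, 176.03], [-82.01, 121.73], [-58.28, 71.71], [-173.87, 95.51], [-174.79, -0.11], [-173.66, 173.66]. Speed limits (degrees/s): [136.94, 136.94, 172.46, 180, 180, 180].

## Interface

Orientations are given as [roll, pitch, yaw] about the fixed x, y, z axes, in that order (R = Rz(yaw) Ry(pitch) Rx(roll)).
In Python, from plant import r gives the robot as it stands. The module is installed in compiled form; this text tells all that it offers.
- The arm moves only by the shell command python3 -m inch 'ROWS' [FORCE]. ROWS is text: rows parted by semicolons, each of 7 numbers parted by spaces: the shift along the tool's x, y, z in m, then the turn, a rotation vector about the tool's x, y, z in rad, then the opening, from 0 (shut) to 1 (fully open). In form: tx ty tz ax ay az jaw; .... A call has 1 to 20 rows; each row shifts and turns the commanded pose from where the row before left it, along the tool's axes as they then stand; what a row does not reach is not made up. A row lasts 1/12 s, in which the tool goes at most 41.7 mm and 7.16 degrees, less where a joint would pass 70% of its speed; a pose out of reach is approached as far as the arm can. A call with a gripper value outside its range is refused whole. The fingers move at their own pace and stop on an object; FORCE is the grip in N (left out, the last holds). Time passes only in rows, so rows that do not move let the fingers close. It gives the time, the measured TCP pose, the force and the opening at its end, in the units of the state.
- r.get_state(): the state, without advancing time (a new reading comes with each control period).
- r.capture(name): name is "side" or "top"; returns the picture (480x640x3 uint8, red, green, blue); there is no depth.
- r.camera_params(name): a dict with "vfov" (degrees; the focal length in pixels is half the picture's height over the tangent of half this angle, whatever the lens; pixels are square), "cx", "cy" (the principal point, pixels), "R" (3x3) and "t" (3): a world point X has camera coordinates R X + t. Camera axes: x right, y down, z forward; pixel columns grow to the right and rows downward; lengths in m; the calibration is good to about 2 mm. A picture is of the moment at which its call begins. camera_params takes no time and is no camera call.
- r.close_job(): hands the job in, once; it reports no verdict.
Trained networks look in the newest picture that a camera, given by its name, has taken for a name from the list of things; names that differ only in an ending like _2 or _b are one class to them, and where a whole thing is asked for, a point or a joint stands for the part that bears it (a point fixed in the world has none). Each returns a list of dicts, best first, with "p" (0 to 1); they miss things now and then, are a little off and sometimes report something else, mostly with a low value. They report only what shows in the picture. A call takes as long as a camera call.
- r.recognise(target, camera): "xy" ([column, row] in pixels, amid what is visible of it).
The state is a dict: "time_s": time; "joints": joint angles; "qd": joint speeds; "joint_torque": joint torques, N m; "tcp_pos": TCP position; "eef_rot": TCP orientation; "contact_force": force on the tool from outside, world axes, zero at the start; "moment": the same for the moment, N m; "gripper_width": finger opening in m.
Only numpy, scipy, OpenCV 4.12 (cv2) and the standard library are available. Lean on these libraries where they do the work, as an engineer would, in place of code of your own. Each camera call takes 0.05 s, during which the arm holds its last target.

## Working session

There is one attempt and no reset: what is moved stays moved. The work goes in short steps, Python scripts to look and compute and a shell command to move; the robot and the scene stay as the last step left them, time stands still between calls to the robot, and variables do not carry over. Pictures are saved under pics/ and viewed, and the job is handed in when it is done.

```bash
mkdir -p pics; cat > h.py <<'E'
from plant import r
import numpy as np, cv2
def cam(n):
    p=r.camera_params(n); f=240/np.tan(np.radians(p['vfov'])/2)
    return f,p['cx'],p['cy'],np.array(p['R']),np.array(p['t'])
def proj(n,X):
    f,cx,cy,R,t=cam(n); c=np.atleast_2d(X)@R.T+t
    return np.c_[f*c[:,0]/c[:,2]+cx,f*c[:,1]/c[:,2]+cy]
def onz(n,uv,z):
    f,cx,cy,R,t=cam(n); o=-R.T@t; d=R.T@np.array([(uv[0]-cx)/f,(uv[1]-cy)/f,1])
    return o+d*(z-o[2])/d[2]
E
python3 - <<'E'
from h import *
for n in ('side','top'):
    im=r.capture(n); cv2.imwrite(f'pics/{n}0.png',im[:,:,::-1])
    print(n,r.camera_params(n))
    for t in ('dispenser','cover','apron','sprayer_mid','tablets_mid','dose_cup_mid'):
        print(t,r.recognise(t,n)[:2])
print(r.get_state())
E
```

```text
side {'vfov': 49.175336689987795, 'cx': 320.6232225603039, 'cy': 244.31544536093733, 'R': array([[-0.99828188, -0.05774768,  0.00992409],
       [-0.04690458,  0.6860686 , -0.7260233 ],
       [ 0.03511755, -0.7252414 , -0.68759848]]), 't': array([0.58821942, 0.08702739, 0.96786741])}
dispenser [{'xy': [263.0, 268.4], 'p': 0.63}]
cover [{'xy': [255.2, 233.9], 'p': 0.87}]
apron [{'xy': [261.8, 270.1], 'p': 0.71}]
sprayer_mid [{'xy': [244.7, 142.5], 'p': 0.9}, {'xy': [277.9, 386.4], 'p': 0.6}]
tablets_mid [{'xy': [275.8, 387.2], 'p': 0.92}]
dose_cup_mid [{'xy': [350.3, 166.8], 'p': 0.69}]
top {'vfov': 53.345918180374845, 'cx': 315.73575372272506, 'cy': 249.79733276415462, 'R': array([[ 0.02386934, -0.99930255,  0.02871715],
       [-0.99379539, -0.0268396 , -0.10793685],
       [ 0.10863232, -0.02596259, -0.99374291]]), 't': array([0.01962261, 0.62349996, 0.83463654])}
dispenser [{'xy': [338.1, 201.9], 'p': 0.86}]
cover [{'xy': [335.2, 200.2], 'p': 0.66}]
apron [{'xy': [335.3, 204.7], 'p': 0.87}, {'xy': [478.4, 297.0], 'p': 0.29}]
sprayer_mid [{'xy': [485.7, 171.2], 'p': 0.69}]
tablets_mid [{'xy': [187.4, 236.7], 'p': 0.69}, {'xy': [335.9, 200.8], 'p': 0.69}]
dose_cup_mid [{'xy': [478.4, 298.6], 'p': 0.63}]
{'time_s': 0.7, 'joints': array([ 8.99604853e+01,  2.05440916e+01,  6.81432249e-01,  5.20079676e-04,
       -7.01348055e+01, -1.65068523e+01]), 'qd': array([-0.07168642,  0.03851395, -0.02114022, -0.02844423, -0.0836569 ,
        0.03154143]), 'joint_torque': array([ 6.30914146e-04, -5.82163954e+01,  2.93246949e+01,  7.00075641e+00,
        1.23220490e-02, -4.27494422e-05]), 'tcp_pos': array([0.1922495 , 0.64702355, 0.2265845 ]), 'eef_rot': array([-1.79997430e+02,  2.51322662e-04, -1.65461902e+01]), 'contact_force': array([-0.03742158,  0.77528705,  0.47777294]), 'moment': array([0.03644954, 0.01865415, 0.06273029]), 'gripper_width': 0.08773202307331736}
```

View pics/side0.png

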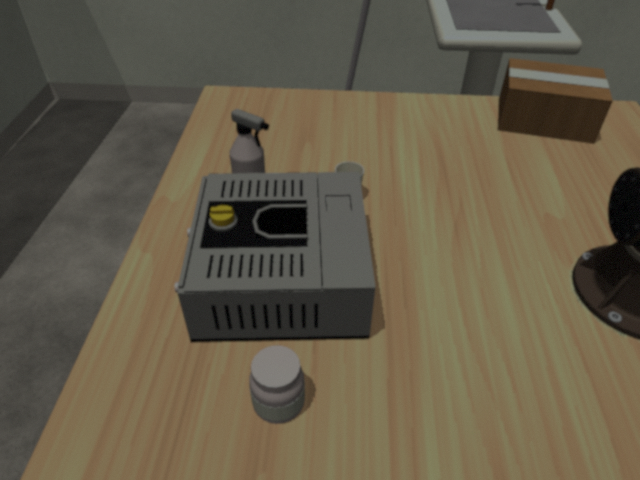

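View pics/top0.png

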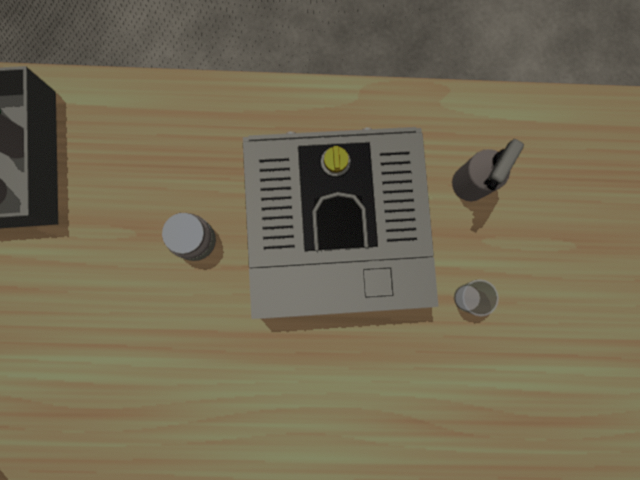

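The top view shows the dispenser at columns 245–437 and rows 128–318. There is a faint square at (378,282), which also appears in the side view at (338,203). The jar is at (187,237), the sprayer at (485,171) and the cup at (478,298). Next I'll compute the poses.

```bash
python3 - <<'E'
from h import *
im=cv2.imread('pics/top0.png'); cv2.imwrite('pics/top0z.png',cv2.resize(im[240:330,235:445],None,fx=3.8,fy=3.8,interpolation=cv2.INTER_CUBIC))
# top face corners: near-left, near-right, far-right, far-left
c=[onz('top',u,.13) for u in ((253,317),(436,306),(420,129),(244,139))]
print(np.round(c,4)); ctr=np.mean(c,0)
ex=(c[2]+c[3]-c[0]-c[1]); print('ctr',ctr,'yaw',np.degrees(np.arctan2(ex[1],ex[0])))
print('square',onz('top',(378,282),.13),onz('side',(338,203),.13))
E
```

```text
[[ 0.5025  0.1348  0.13  ]
 [ 0.5268 -0.1572  0.13  ]
 [ 0.8198 -0.1313  0.13  ]
 [ 0.7927  0.1606  0.13  ]]
ctr [0.66045441 0.00172694 0.13      ] yaw 5.067637493623522
square [ 0.5628782  -0.06337669  0.13      ] [ 0.56270176 -0.05883853  0.13      ]
```

View pics/top0z.png

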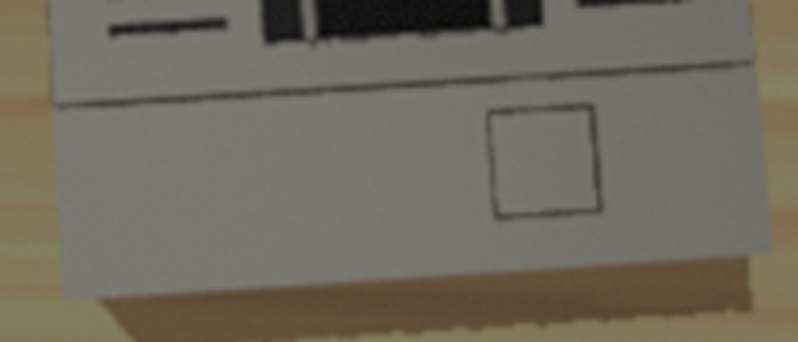

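The square is centred at about (0.561, -0.062), which matches bay y = -56. I'll approach above it with the fingers shut and the tool yaw at 5°.

```bash
python3 -m inch '0 0 0 0 0 -0.094 0; 0 0 0 0 0 -0.094 0; 0 0 0 0 0 -0.094 0; 0 0 0 0 0 -0.094 0; 0.006 0.015 0 0 0 0 0; 0.0127 0.03075 0 0 0 0 0; 0.0127 0.03075 0 0 0 0 0; 0.0127 0.03075 0 0 0 0 0; 0.0127 0.03075 0 0 0 0 0; 0.0127 0.03075 0 0 0 0 0; 0.0127 0.03075 0 0 0 0 0; 0.0127 0.03075 0 0 0 0 0; 0.0127 0.03075 0 0 0 0 0; 0.0127 0.03075 0 0 0 0 0; 0.006 0.015 0 0 0 0 0; 0 0 0 0 0 0 0' 20
python3 -c "
from plant import r
print(r.get_state())"
```

```text
time_s: 2.03
tcp_pos: [0.3457, 0.3497, 0.2271]
eef_rot: [-180.0, -0.0, 4.9]
contact_force: [-0.4, 0.3, -0.9]
gripper_width: 0.0004
{'time_s': 2.0333, 'joints': array([ 6.82873043e+01,  3.01753477e+00, -2.17791049e+01,  1.75543390e-03,
       -6.51703155e+01,  2.65730649e+01]), 'qd': array([ 2.19494151,  1.49615326,  1.77539065, -0.04354727,  0.53780353,
       -2.67137328]), 'joint_torque': array([-9.98197831e-01, -3.32634687e+01,  2.79663152e+01,  6.76645070e+00,
        2.63519998e-02,  4.86334842e-01]), 'tcp_pos': array([0.34569651, 0.34966381, 0.22709696]), 'eef_rot': array([-1.79971159e+02, -1.62074474e-02,  4.86110186e+00]), 'contact_force': array([-0.4035353 ,  0.34576472, -0.9155863 ]), 'moment': array([0.02438352, 0.01828624, 0.00229171]), 'gripper_width': 0.00035662106411982826}
```

```bash
python3 -m inch '0.006 0.015 0 0 0 0 0; 0.0127 0.0306 0 0 0 0 0; 0.0127 0.0306 0 0 0 0 0; 0.0127 0.0306 0 0 0 0 0; 0.0127 0.0306 0 0 0 0 0; 0.0127 0.0306 0 0 0 0 0; 0.0127 0.0306 0 0 0 0 0; 0.0127 0.0306 0 0 0 0 0; 0.0127 0.0306 0 0 0 0 0; 0.0127 0.0306 0 0 0 0 0; 0.0127 0.0306 0 0 0 0 0; 0.0127 0.0306 0 0 0 0 0; 0.0127 0.0306 0 0 0 0 0; 0.0127 0.0306 0 0 0 0 0; 0.006 0.015 0 0 0 0 0; 0 0 0 0 0 0 0; 0 0 0 0 0 0 0'
python3 - <<'E'
from h import *
for n in ('side','top'): cv2.imwrite(f'pics/{n}1.png',r.capture(n)[:,:,::-1])
s=r.get_state();print(s['joints'],s['tcp_pos'],s['eef_rot'],s['contact_force'])
E
```

```text
time_s: 3.45
tcp_pos: [0.5588, -0.0589, 0.2261]
eef_rot: [180.0, 0.0, 4.9]
contact_force: [-0.6, -0.4, 0.2]
gripper_width: 0.0006
[ 1.40601953e+01  9.89579919e+00 -1.38797694e+01 -9.09002818e-03
 -6.62327313e+01  8.09467200e+01] [ 0.55835421 -0.05783043  0.2264778 ] [-1.79993091e+02  9.50563149e-03  5.00325183e+00] [-1.07941011 -0.53696494  0.66834769]
```

View pics/side1.png

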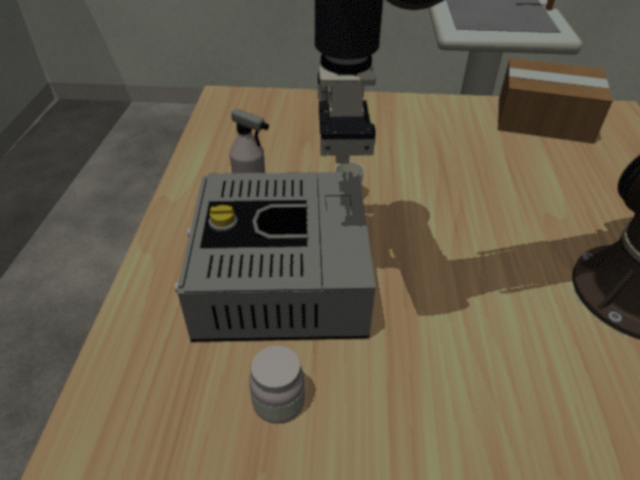

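View pics/top1.png

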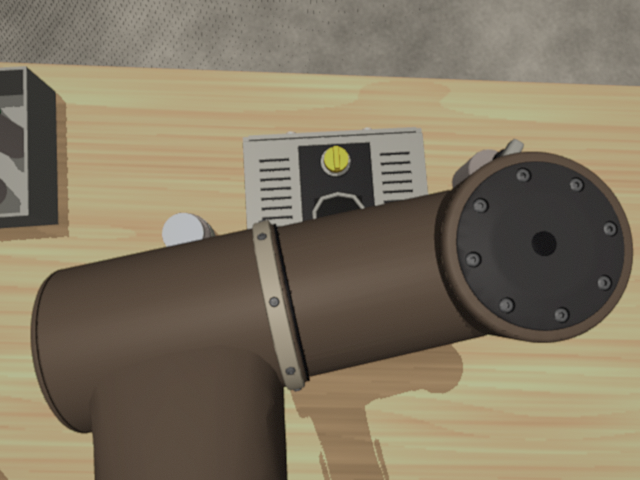

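```bash
python3 -m inch '-0.002 0.011 0 0 0 0 0; 0 0 0 -0.117 0 0 0; 0 0 0 -0.117 0 0 0; 0 0 0 -0.116 0 0 0; 0 -0.0051 0.0141 0 0 0 0;  0 -0.0051 0.0141 0 0 0 0; 0 -0.0051 0.0141 0 0 0 0; 0 -0.0051 0.0141 0 0 0 0; 0 -0.0051 0.0141 0 0 0 0; 0 0 0 0 0 0 0; 0 0 0 0 0 0 0; 0 0 0 0 0 0 0'
python3 - <<'E'
from h import *
for n in ('side',): im=r.capture(n); cv2.imwrite(f'pics/{n}2.png',cv2.resize(im[60:300,170:490,::-1],None,fx=2.5,fy=2.5))
s=r.get_state();print(s['joints'],s['tcp_pos'],s['eef_rot'],s['contact_force'],s['time_s'])
E
```

```text
time_s: 4.55
tcp_pos: [0.558, -0.0693, 0.1527]
eef_rot: [160.0, -0.1, 5.1]
contact_force: [0.9, -0.2, 0.8]
gripper_width: 0.0001
[ 24.91303084  13.46828581 -31.85527906  23.49699951 -54.03941203
  54.63098787] [ 0.55809364 -0.06924747  0.1527966 ] [ 1.59965936e+02 -9.65348061e-02  5.04068147e+00] [0.3793063  0.33217454 0.16656502] 4.6
```

View pics/side2.png

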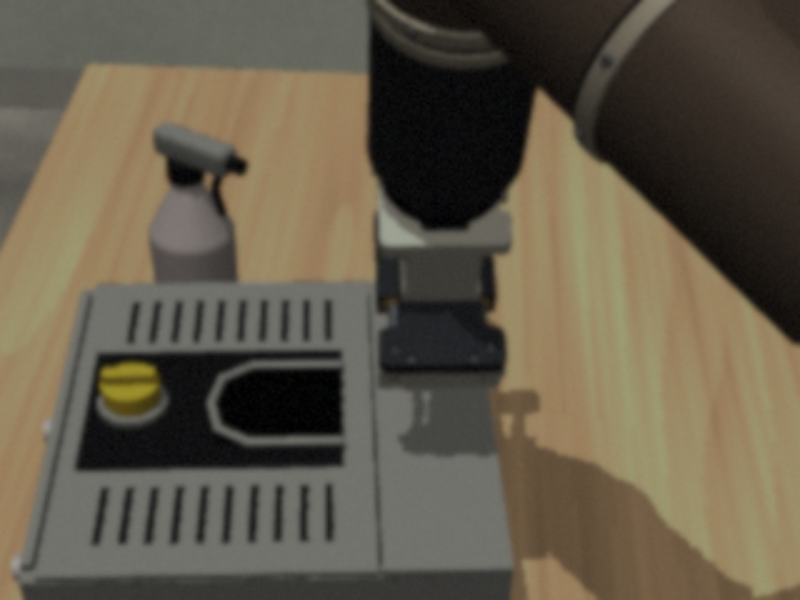

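```bash
python3 -m inch '-0.004 0 0 0 0.12 0 0; -0.0006 -0.0017 0.0047 0 0 0 0; -0.0006 -0.0017 0.0047 0 0 0 0; 0 0 0 0 0 0 0; 0 0 0 0 0 0 0'
python3 -m inch '-0.0002 -0.0007 0.0019 0 0 0 0; 0 0 0 0 0 0 0; -0.0002 -0.0007 0.0019 0 0 0 0; 0 0 0 0 0 0 0;0 0 0 0 0 0 0'
python3 -m inch '-0.0002 -0.0007 0.0019 0 0 0 0; 0 0 0 0 0 0 0; 0 0 0 0 0 0 0'
python3 -m inch '-0.0002 -0.0007 0.0019 0 0 0 0; 0 0 0 0 0 0 0; 0 0 0 0 0 0 0'
```

```text
time_s: 5.02
tcp_pos: [0.5549, -0.0695, 0.1428]
eef_rot: [159.8, -6.6, 7.4]
contact_force: [0.9, -1.2, 1.4]
gripper_width: 0.0005
time_s: 5.43
tcp_pos: [0.5536, -0.07, 0.1374]
eef_rot: [159.8, -6.4, 7.4]
contact_force: [-0.1, -0.2, 0.2]
gripper_width: 0.0005
time_s: 5.68
tcp_pos: [0.5534, -0.0701, 0.1353]
eef_rot: [159.8, -6.4, 7.4]
contact_force: [-0.2, -0.4, 0.1]
gripper_width: 0.0006
time_s: 5.93
tcp_pos: [0.5534, -0.0701, 0.1333]
eef_rot: [159.8, -6.4, 7.4]
contact_force: [0.6, 0.0, 0.3]
gripper_width: 0.0004
```

```bash
for i in 1; do python3 -m inch '-0.0002 -0.0007 0.0019 0 0 0 0; 0 0 0 0 0 0 0; 0 0 0 0 0 0 0'; done
python3 -m inch '-0.0002 -0.0007 0.0019 0 0 0 0; 0 0 0 0 0 0 0; 0 0 0 0 0 0 0'
python3 -m inch '-0.0002 -0.0007 0.0019 0 0 0 0; 0 0 0 0 0 0 0; 0 0 0 0 0 0 0'
python3 -c "
from h import *
cv2.imwrite('pics/s3.png',cv2.resize(r.capture('side')[60:300,170:490,::-1],None,fx=2.5,fy=2.5))"
```

```text
time_s: 6.18
tcp_pos: [0.5536, -0.07, 0.1314]
eef_rot: [159.8, -6.5, 7.4]
contact_force: [-0.0, -0.4, 1.2]
gripper_width: 0.0001
time_s: 6.43
tcp_pos: [0.5536, -0.07, 0.1294]
eef_rot: [159.8, -6.5, 7.4]
contact_force: [-1.0, 0.0, 2.7]
gripper_width: 0.0004
time_s: 6.68
tcp_pos: [0.5536, -0.0701, 0.1273]
eef_rot: [159.8, -6.5, 7.4]
contact_force: [-1.5, 0.1, 3.6]
gripper_width: 0.0001
```

View pics/s3.png

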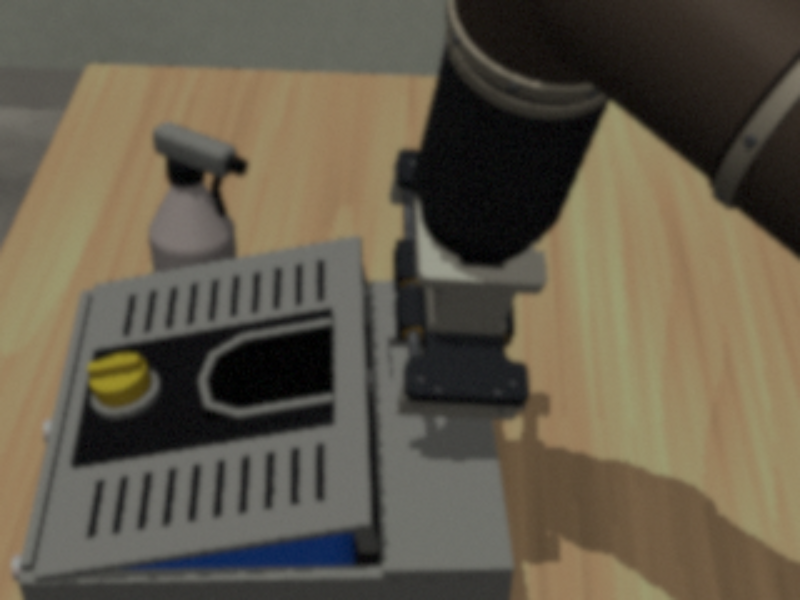

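The cover has sprung ajar: its free edge is raised and the blue interior shows at about (270,555) in the crop. I'll retract up and back toward the robot.

```bash
python3 -m inch '0 0 0 0 0 0 0; 0 0 0 0 0 0 0; 0 0 0 0 0 0 0; 0.0002 0.0017 -0.0047 0 0 0 0; 0.0005 0.0034 -0.0093 0 0 0 0; 0.0005 0.0034 -0.0093 0 0 0 0; 0 0.0034 -0.0093 0 0 0 0; 0 0.0068 -0.0186 0 0 0 0; 0 0.0068 -0.0186 0 0 0 0; -0.01 0.0068 -0.0186 0 0 0 0; -0.02 0.0068 -0.0186 0 0 0 0; -0.02 0.0068 -0.0186 0 0 0 0; -0.02 0 0 0 0 0 0; -0.02 0 0 0 0 0 0; -0.01 0 0 0 0 0 0; 0 0 0 0 0 0 0; 0 0 0 0 0 0 0; 0 0 0 0 0 0 0; 0 0 0 0 0 0 0; 0 0 0 0 0 0 0'
python3 - <<'E'
from h import *
for n in ('side','top'):
    cv2.imwrite(f'pics/{n}4.png',r.capture(n)[:,:,::-1])
    for t in ('sprayer_mid','tablets_mid','dose_cup_mid'): print(n,t,r.recognise(t,n)[:1])
s=r.get_state();print(s['tcp_pos'],s['eef_rot'],s['contact_force'],s['time_s'])
E
```

```text
time_s: 8.4
tcp_pos: [0.4418, -0.0841, 0.2489]
eef_rot: [159.8, -6.4, 7.4]
contact_force: [0.2, -0.8, 0.1]
gripper_width: 0.0007
side sprayer_mid [{'xy': [246.0, 137.8], 'p': 0.94}]
side tablets_mid [{'xy': [276.3, 381.9], 'p': 0.69}]
side dose_cup_mid []
top sprayer_mid [{'xy': [482.6, 172.6], 'p': 0.71}]
top tablets_mid [{'xy': [187.9, 236.2], 'p': 0.74}]
top dose_cup_mid [{'xy': [477.8, 298.2], 'p': 0.77}]
[ 0.44131204 -0.08430829  0.24897293] [159.8074628   -6.44331145   7.36072412] [ 0.07477087  0.14642258 -0.58541942] 8.8
```

View pics/side4.png

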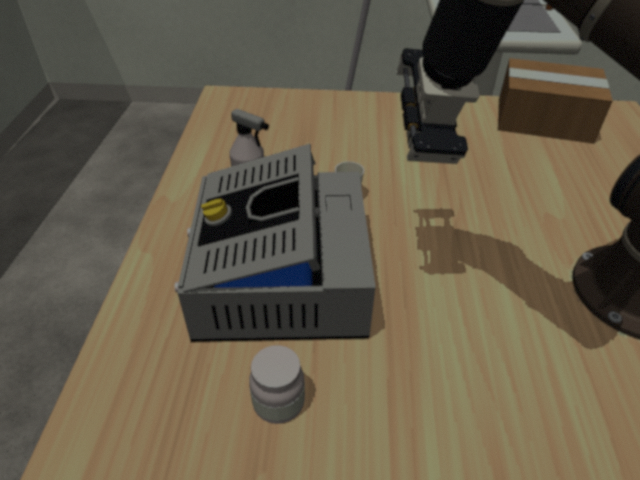

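View pics/top4.png

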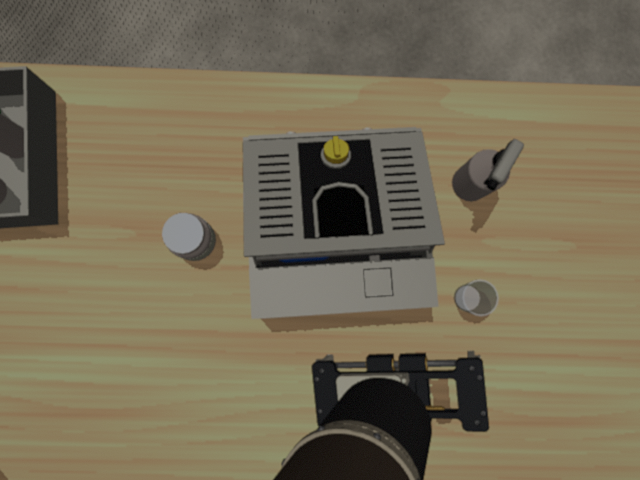

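The cover stands ajar, with its gap at rows 245–262 in the top view. The jar (187,236), sprayer (483,172) and cup (478,298) have not moved, and the hand is clear.

```bash
python3 -c "
from plant import r
print(r.close_job())"
```

```text
the job is handed in; nothing more can be done
None
```

The cover is ajar on its spring, the hand is clear, and I handed the job in at about 8.8 s of the 51 s allowed. No verdict was reported.

- **Finding the pad:** I did not feel along the apron. The pad's outline showed in both camera pictures at about (0.56, -0.06) m, in the y = -56 mm bay, so I pressed there directly.
- **Pressing:** I used the shut fingertips, tilted, in 2 mm steps. The contact force rose from 1.2 to 3.6 N, which fits the pad's spring, and the cover sprang open.
- **Last checks:** After I withdrew, the pictures showed the cover standing ajar. The contact force was within noise.
- **Bottle, jar and cup:** In the top view all three are within about 3 pixels of where they started, roughly 5 mm.
- **Not confirmed:** The networks missed the cup in the last side picture, though it shows there and in the top view. I did not measure the cover's angle or the pad's return directly; both looked right in the pictures.

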